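Flat lamp battery out of its snap bay and into the charger

TASK

The cordless work lamp's battery has run flat. Squeeze the two sprung release tabs on the sides of the battery pack, draw the pack out of the lamp's sloped bay without shifting the lamp, and put it upright in the charger, pressed down by feel until it is fully home, then let go. Do not ram or drop the pack, and leave the tools lying about where they are.

Things in the scene. Friction and masses are not known exactly. Their poses are not given: they have to be found in the camera images.
- lamp: Cordless LED work lamp, grey body on a 150 x 150 mm dark foot plate, 0.32 m high; loose, 2.6 kg. Origin: on the table below its middle; x = the way it shines, away from the battery; z up. Battery bay in its rear (-x side), axis sloped 30 deg from vertical towards -x. The head overhangs the pack about 110 mm above the tabs: a hand from straight above hits it, so come along the bay's axis.
- lamp_bay (a point): Middle of the bay's floor (lamp frame 6, 0, 40 mm). The bay is 50 mm deep along its axis, 48.4 x 42.4 mm inside at its mouth; the lip on each y side is undercut below 43 mm from the floor, where the pack's hooks catch. The lamp's bracket tubes stand 94 mm either side of the middle, ahead of the pack.
- pack: Black battery pack, about 0.32 kg, 93 mm long, snapped into the lamp at the start (30 deg from upright, on the bay's floor). Origin: middle of its lower, terminal end; z along its length out of the bay, y across the two tabs. Stem 46 (x) x 40 (y) mm up to z = 51, head 62 x 42 mm from z = 51 to 93. Either way round fits the charger.
- pack_grip (a point): Point on the pack's axis at z = 79 mm, midway between the two tab pads: a good place for the TCP. Fingertips 19 mm beyond it still clear the lamp's rim (pack z = 50) by 10 mm.
- tab_left (a joint): Travel of the grey tab on the pack's +y side, m: 0 = sprung out (latched), 0.0055 = pressed in to its stop; 4 N to start, 12 N at the stop. Ribbed pad 20 mm wide (x), z = 56 to 88 mm, outer face 30 mm from the axis. Its hook at z = 35 to 42 mm stands 4.5 mm proud of the stem and is free of the lip once pressed about 4.5 mm.
- tab_right (a joint): The same for the tab on the -y side. Over the pads the pack measures 60 mm, squeezed fully 49 mm; both must be held in while the pack is drawn out at least 15 mm. The pack has about 1 mm of play before the hooks catch. Fingers that move forward as they close push the pack down: ease that force off before judging a tug.
- tab_left_pad (a point): Middle of the outer face of the +y tab's pad (pack z = 72 mm).
- tab_right_pad (a point): Middle of the outer face of the -y tab's pad (pack z = 72 mm).
- charger: Black bench charger, 124 x 120 x 58 mm, fixed; upright open well in its middle with a grey flared collar up to 64 mm. Origin: on the table below its middle. Well 49 mm along its x, 43 mm along its y (54 mm in the middle, where the hooks pass): the pack's y goes along the charger's y. No latch, but sprung contacts on the +x side rub on the stem: press the pack down, about 5 to 10 N.
- charger_well (a point): Middle of the well's floor, 14 mm above the table; the well is 44 mm deep from the 58 mm top. A pack that is home stands on it: pack origin at this height. The floor is hard: stop pressing when the force climbs past 15 N or so; over 50 N is ramming.
- tape_measure: Yellow tape measure, 38 x 101 x 68 mm, loose bystander; origin at its underside.
- screwdriver: Screwdriver with a red handle, 210 mm long, loose bystander; origin at its underside.
- shim_tin: Round tin with red lid, 70 mm across, 29 mm high, loose bystander; origin at its underside.
Things that resemble listed ones, but are neither listed nor needed, are in the scene too. Leave any brown look-alike of the pack alone.

How it is judged:
On the way, in this order (a step that is already met when the one before it is completed fails the run):
1. both tabs are squeezed in while the pack is still in the lamp (value of joint each of tab_left, tab_right above 0.0042 m and distance between pack and lamp_bay below 0.02 m), for 0.05 s.
2. the pack is drawn clear of the lamp (distance between pack and lamp_bay above 0.07 m), for 0.1 s.
At the end, for the whole second after the job is handed in: The pack stands upright (within 4 degrees) in the charger's well, on its floor within 3 mm and central within 6 mm, at rest, its tabs sprung out again; the lamp stands upright within 20 mm of where it stood (z of pack in the frame of charger_well between -0.003 and 0.003 m and horizontal distance between pack and charger_well below 0.006 m and angle between pack's own z axis and vertical below 0.07 rad and linear speed of each of pack, lamp below 0.01 m/s and value of joint each of tab_left, tab_right below 0.0015 m and distance of lamp from where it was at the start of the episode below 0.02 m and angle between lamp's own z axis and vertical below 0.05 rad); the robot touches nothing.
It fails at once if the pack is rammed into the charger with over 80 N (contact force between pack and charger above 80 N).
It fails at once if the lamp is dragged or lifted more than 20 mm, or tipped (distance of lamp from where it was at the start of the episode above 0.02 m or angle between lamp's own z axis and vertical above 0.15 rad).
It fails at once if the pack is dropped: it moves faster than 0.45 m/s with no finger on it (contact force between the fingers and pack below 0.2 N and linear speed of pack above 0.45 m/s).
It fails at once if a bystander is moved more than 20 mm (distance of any of tape_measure, screwdriver, shim_tin from where it was at the start of the episode above 0.02 m).
It also fails if it takes over 48 s, if anything falls off the work surface, if the arm or the gripper's body presses on something with over 40 N, if the wrist force passes 120 N, or if a joint passes its speed limit or range.

ROBOT

A 7-joint arm with a two-finger parallel gripper is mounted at the origin on a cart in front of the work surface, level with it; the furniture and walls round the work are solid. World frame = base frame: x ahead of the robot, y to its left, z up, the work surface at z = 0. Lengths are in m, angles in rad, forces in N, time in s.
With the tool pointing down it reaches from about 0.4 to 0.85 m from the base axis. Payload 4.4 kg.
Tool frame: the origin (TCP) lies between the finger pads, 19 mm behind the fingertips; this is the grasp point; z points along the fingers, y is the line along which they close (so a half turn about z gives the same grasp; the last joint's range is limited). The gripper opens to 94 mm and grips with 3 to 60 N. Pads are 16 mm wide; open, the fingers measure 119 mm over their backs; the gripper's body (75 mm by 177 mm) begins 78 mm behind the grasp point.
Start: joints at [1.123, 0.628, 0.038, 1.517, -0.027, 0.996, -0.02], TCP at [0.242, -0.603, 0.224] pointing down, gripper open.
Joint ranges: [-3.06, 3.06], [-0.37, 2.12], [-1.25, 1.32], [0.18, 2.47], [-1.1, 4.24], [0.23, 1.98], [-2.94, 2.94]. Speed limits (rad/s): [2.57, 2.57, 3.14, 3.14, 3.14, 3.14, 3.14].

INTERFACE

Orientations are given as a 3x3 rotation matrix whose columns are the frame's x, y, z axes.
In Python, from bench import manip gives the robot as it stands. Calls block until the motion is done:
- manip.move_pose(position, orientation): joint-space move of the TCP to a pose.
- manip.line_to(position, frame=None, vel=0.15): straight line of the TCP; frame=None keeps the orientation; vel is the mean speed in m/s.
- manip.set_joints(angles): joint-space move.
- manip.command_gripper(opening, newtons=None): opening from 0.0 (shut) to 1.0 (fully open); newtons is the grip in N (None keeps the last); returns when the fingers have stopped.
- manip.hold(seconds).
- manip.inverse_kinematics(position, orientation): joint angles nearest the present ones, or None.
- manip.get_image(name): name is "scene" or "top" or "wrist"; returns a dict with "color" (480x640x3 uint8, red, green, blue), "fx", "fy", "cx", "cy" (pixels), "view" (4x4, takes a point from world to camera coordinates). Camera axes: x right, y up, looking along -z (the intrinsics and any distortion apply to the point x, -y, -z); pixel columns grow to the right and rows downward; lengths in m; the calibration is good to about 2 mm. A picture is of the moment at which its call begins. There is no depth.
A pose or a line that the arm cannot do raises manip.PlanningError and nothing moves.
- manip.job_done(): hands the job in; it is judged then, once.
Trained networks look in a picture, given as the dict that the camera call returned (one of the last four; its "shot" number tells which), for a name from the list of things; names that differ only in an ending like _2 or _b are one class to them, and where a whole thing is asked for, a point or a joint stands for the part that bears it (a point fixed in the world has none). Each returns a list of dicts, best first, with "conf" (0 to 1); they miss things now and then, are a little off and sometimes report something else, mostly with a low value. They report only what shows in the picture. A call takes as long as a camera call. They do not tell look-alikes from the thing itself.
- manip.silhouettes(picture, target): "mask" (480x640 bool, what is visible of it) and "rect" ([left, top, width, height] in pixels, round what is visible of it).
Readings, each from a call of its own:
- manip.get_clock(): time.
- manip.get_joint_positions(): joint angles.
- manip.get_qd(): joint speeds.
- manip.get_tau(): joint torques, N m.
- manip.get_tool_pos(): TCP position.
- manip.get_eef_rot(): TCP orientation.
- manip.get_wrist_force(): force on the tool from outside, world axes, zero at the start.
- manip.get_wrist_torque(): the same for the moment, N m.
- manip.get_opening(): opening from 0.0 (shut) to 1.0 (fully open).
- manip.get_gripper_force(): force on a finger pad.
Only numpy, scipy, OpenCV 4.12 (cv2) and the standard library are available. Lean on these libraries where they do the work, as an engineer would, in place of code of your own. Each camera call takes 0.05 s, during which the arm holds its last target. There are 200 camera calls.

## Working session

There is one attempt and no reset: what is moved stays moved. The work goes in short steps, each a Python script; the robot and the scene stay as the last script left them, time stands still between calls to the robot, and variables do not carry over. Pictures are saved under pics/ and viewed, at most 10 in all, crops included, and the job is handed in when it is done.

```bash
mkdir -p pics; ls; cat > h.py <<'E'
import numpy as np, cv2, pickle
from bench import manip
E
python3 - <<'E'
from h import *
P={}
for n in("scene","top"):
    p=manip.get_image(n); P[n]=p
    cv2.imwrite(f"pics/{n}.png",p["color"][...,::-1])
    print(n,{k:(v if np.size(v)<20 else 0) for k,v in p.items() if k!="color"})
    for t in("lamp","pack","charger","tab_left","screwdriver","tape_measure","shim_tin"):
        for d in manip.silhouettes(p,t): print(t,round(d["conf"],2),d["rect"])
pickle.dump(P,open("P.pkl","wb"))
print(manip.get_clock())
E
```

```text
pics
scene {'fx': 598.4671368530594, 'fy': 598.4671368530594, 'cx': 312.6261263405014, 'cy': 242.39110309895293, 'view': array([[-0.83936345, -0.54356816,  0.00162809,  0.47107639],
       [ 0.32263234, -0.49578526,  0.80629111, -0.23327468],
       [-0.43746699,  0.67729656,  0.5915167 , -1.2073041 ],
       [ 0.        ,  0.        ,  0.        ,  1.        ]]), 'shot': 1}
lamp 0.79 [326.6, 120.2, 95.1, 144.6]
pack 0.89 [228.6, 260.5, 43.6, 46.4]
pack 0.71 [345.6, 195.1, 30.9, 33.9]
pack 0.24 [255.6, 227.9, 38.7, 32.8]
charger 0.95 [257.4, 283.1, 77.8, 69.0]
tab_left 0.68 [234.8, 264.4, 22.7, 26.4]
screwdriver 0.93 [153.1, 340.4, 74.6, 55.1]
tape_measure 0.71 [255.7, 229.7, 41.0, 30.7]
shim_tin 0.71 [431.3, 193.1, 24.2, 23.0]
top {'fx': 601.1984316028743, 'fy': 601.1984316028743, 'cx': 310.4305559288307, 'cy': 229.83571994209066, 'view': array([[ 0.20140129, -0.97950052, -0.00403193, -0.12621971],
       [ 0.93767492,  0.19160788,  0.28991751, -0.50874201],
       [-0.2832018 , -0.0621704 ,  0.95704314, -1.4787744 ],
       [ 0.        ,  0.        ,  0.        ,  1.        ]]), 'shot': 2}
lamp 0.66 [328.4, 184.2, 73.0, 111.0]
pack 0.92 [238.2, 168.9, 33.8, 29.3]
charger 0.71 [201.2, 210.3, 55.5, 52.9]
tab_left 0.73 [239.0, 175.9, 25.2, 10.5]
tab_left 0.47 [304.8, 168.0, 17.8, 32.0]
screwdriver 0.57 [143.7, 181.2, 18.8, 37.2]
tape_measure 0.63 [306.7, 170.0, 16.7, 32.0]
tape_measure 0.22 [437.2, 299.7, 28.0, 23.6]
shim_tin 0.84 [436.3, 299.3, 26.6, 25.9]
0.8
```

```bash
python3 - <<'E'
from h import *
P=pickle.load(open("P.pkl","rb"))
a=P["scene"]["color"][100:400,130:530,::-1]; b=P["top"]["color"][130:355,130:530,::-1]
cv2.imwrite("pics/sc2.png",cv2.resize(a,(800,600),interpolation=3)); cv2.imwrite("pics/top2.png",cv2.resize(b,(800,450),interpolation=3))
E
```

```text
(no output)
```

View pics/sc2.png

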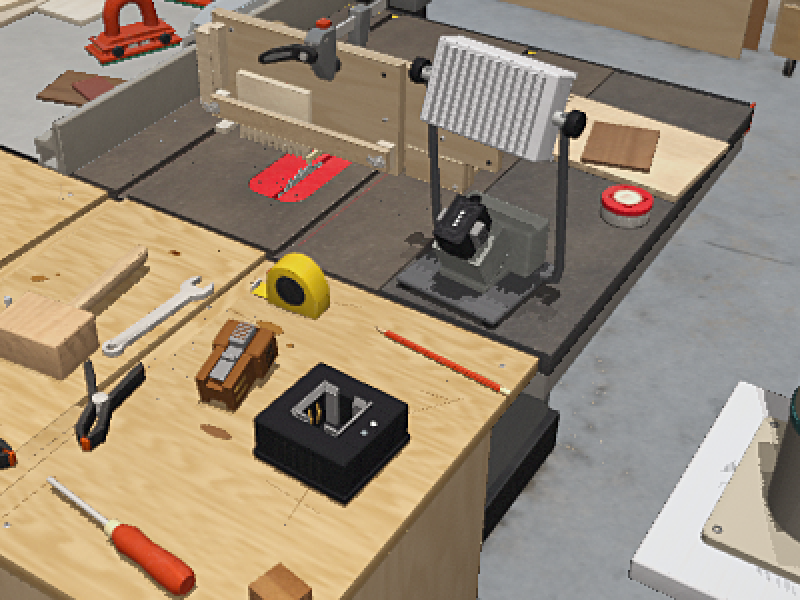

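View pics/top2.png

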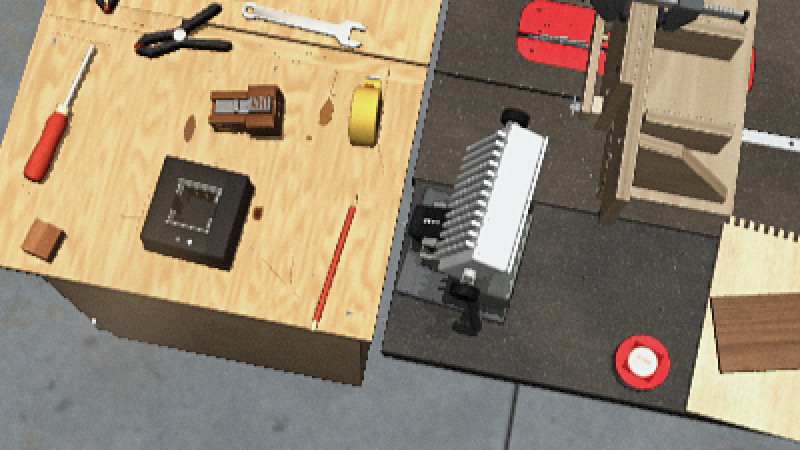

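```bash
cat >> h.py <<'E'
from scipy.optimize import minimize
from scipy.spatial.transform import Rotation as Ro
def proj(p,X):
    X=np.atleast_2d(X); c=X@p["view"][:3,:3].T+p["view"][:3,3]
    return np.c_[p["cx"]+p["fx"]*c[:,0]/-c[:,2], p["cy"]-p["fy"]*c[:,1]/-c[:,2]]
def ray(p,uv,z):
    R=p["view"][:3,:3]; o=-R.T@p["view"][:3,3]
    d=R.T@np.array([(uv[0]-p["cx"])/p["fx"],-(uv[1]-p["cy"])/p["fy"],-1]); return o+d*(z-o[2])/d[2]
def box(x0,x1,y0,y1,z0,z1): return np.array([[a,b,c] for a in(x0,x1) for b in(y0,y1) for c in(z0,z1)])/1000.
def tf(q,X): # planar pose
    return X@Ro.from_euler("z",q[2]).as_matrix().T+[q[0],q[1],0]
def hullmask(p,parts,S=4):
    m=np.zeros((480*S,640*S),np.uint8)
    for X in parts:
        h=cv2.convexHull(((proj(p,X)+.5)*S).astype(np.float32)); cv2.fillConvexPoly(m,np.round(h).astype(int),255)
    return cv2.resize(m,(640,480),interpolation=cv2.INTER_AREA)/255.
def iou(a,b): return np.minimum(a,b).sum()/np.maximum(a,b).sum()
E
python3 - <<'E'
from h import *
P=pickle.load(open("P.pkl","rb")); s,t=P["scene"],P["top"]
ss,tt=s,t
M=[(p,manip.silhouettes(p,"charger")[0]["mask"].astype(float)) for p in(s,t)]
B=[box(-62,62,-60,60,0,58)]
x0=ray(t,(228,235),.03); print("charger rough",x0, ray(s,(296,317),.03))
best=None
for yaw in np.radians([-30,0,30,60]):
    f=lambda q:-sum(iou(hullmask(p,[tf(q,b) for b in B]),m) for p,m in M)
    r=minimize(f,[x0[0],x0[1],yaw],method="Nelder-Mead",options=dict(initial_simplex=np.array([x0[0],x0[1],yaw])+np.array([[0,0,0],[.02,0,0],[0,.02,0],[0,0,.3]]),maxiter=120))
    print(r.x,np.degrees(r.x[2]),r.fun)
for uv in[(328.5,240),(375.5,262.5)]: print("lamp foot s",ray(s,uv,.008))
for uv in[(337,221),(329,276),(382,290)]: print("lamp foot t",ray(t,uv,.008))
print("pack", ray(s,(361,212),.12),"t",ray(t,(345,241),.12))
for n,uv in dict(tape=(314,186),tin=(449,312),brown=(255,183),drv=(153,200)).items(): print(n,ray(t,uv,.02).round(3))
E
```

```text
charger rough [0.47916583 0.1931959  0.03      ] [0.47208131 0.20210763 0.03      ]
[ 0.47741477  0.19364002 -0.04878942] -2.795427721737497 -1.85837730031749
[ 0.47742241  0.19349998 -0.05249667] -3.007837394446384 -1.8564651036570048
[ 0.47816338  0.19478589 -0.02734335] -1.5666586105621632 -1.8493187516127536
[0.4770853  0.19424648 1.50769769] 86.38471430368008 -1.8472785649407255
lamp foot s [ 0.57509621 -0.09550113  0.008     ]
lamp foot s [ 0.43146334 -0.07881883  0.008     ]
lamp foot t [ 0.58254582 -0.08270043  0.008     ]
lamp foot t [ 0.42868481 -0.09078994  0.008     ]
lamp foot t [ 0.4197708  -0.23405606  0.008     ]
pack [ 0.49052283 -0.10156793  0.12      ] t [ 0.49921363 -0.11465834  0.12      ]
tape [ 0.665 -0.002  0.02 ]
tin [ 0.395 -0.411  0.02 ]
brown [0.641 0.158 0.02 ]
drv [0.537 0.419 0.02 ]
```

```bash
cat >> h.py <<'E'
def lampframe(q): # planar pose -> lamp R, pack R, pack origin
    L=Ro.from_euler("z",q[2]).as_matrix(); K=L@Ro.from_euler("y",-30,degrees=True).as_matrix()
    return L,K,np.array([q[0],q[1],0])+L@[.006,0,.04]
def tools(K): # tool frames gripping the pack along its axis (two half turns)
    T=np.c_[K[:,0],-K[:,1],-K[:,2]]; return T, T@np.diag([-1,-1,1])
E
python3 - <<'E'
from h import *
q=[.504,-.163,np.radians(-90)]
L,K,o=lampframe(q); print(o, K)
for d in(0,.1,.25):
    for T in tools(K):
        p=o+K[:,2]*(.079+d); j=manip.inverse_kinematics(p,T); print(d,p.round(3),None if j is None else np.round(j,2))
    
for y in(0,90,180,270):
    T=Ro.from_euler("z",y-2.9,degrees=True).as_matrix()@np.diag([1,-1,-1.]); 
    for z in(.093,.2):
        j=manip.inverse_kinematics([.4774,.1936,z],T); print(y,None if j is None else np.round(j,2))
E
```

```text
[ 0.504 -0.169  0.04 ] [[ 1.92296269e-16  1.00000000e+00 -1.11022302e-16]
 [-8.66025404e-01  2.22044605e-16  5.00000000e-01]
 [ 5.00000000e-01  0.00000000e+00  8.66025404e-01]]
0 [ 0.504 -0.13   0.108] [-0.81  1.1   1.22  2.07 -0.88  0.63 -2.32]
0 [ 0.504 -0.13   0.108] [-0.35  0.71  0.3   2.05  0.64  0.56 -0.69]
0.1 [ 0.504 -0.08   0.195] [ 0.4   0.77 -1.06  1.96  1.08  1.42  1.96]
0.1 [ 0.504 -0.08   0.195] [-0.3   0.55  0.07  1.98  0.64  0.86 -0.72]
0.25 [ 0.504 -0.005  0.325] [ 0.28  0.59 -1.06  1.76  0.85  1.58  2.13]
0.25 [ 0.504 -0.005  0.325] [-0.2   0.41 -0.27  1.77  0.6   1.29 -0.72]
0 [-0.53  0.64  0.14  2.01 -0.18  0.5  -1.89]
0 [-0.38  0.47 -0.09  1.92  0.06  0.76 -2.12]
90 [-0.28  0.64 -0.24  2.    0.29  0.52 -0.77]
90 [-0.05  0.52 -0.57  1.91  0.37  0.82 -0.87]
180 [-0.12  0.68 -0.48  2.    0.55  0.59  0.54]
180 [ 0.15  0.61 -0.91  1.9   0.6   0.93  0.47]
270 [ 0.2   0.88 -1.06  1.99  1.01  0.92  1.68]
270 [ 0.23  0.67 -1.06  1.9   0.71  1.    1.94]
```

```bash
python3 - <<'E'
from h import *
q=[.504,-.163,np.radians(-90)]
L,K,o=lampframe(q); T=tools(K)[1]
p0=manip.get_tool_pos()
manip.line_to([p0[0],p0[1],.47],vel=.25)
R=manip.get_eef_rot(); 
manip.move_pose([.46,.12,.45],T)
manip.move_pose(o+K[:,2]*(.079+.2),T)
print(manip.get_clock(),manip.get_tool_pos())
p=manip.get_image("wrist"); pickle.dump(p,open("w1.pkl","wb"))
cv2.imwrite("pics/w1.png",p["color"][...,::-1]); print(p["view"],p["fx"])
for t in("lamp","pack","charger","tab_left","tab_right"):
    for d in manip.silhouettes(p,t): print(t,round(d["conf"],2),d["rect"]); np.save(f"w1_{t}_{d['conf']:.2f}.npy",d["mask"])
E
```

```text
5.6167 [ 0.5046095  -0.02813744  0.28248333]
[[ 9.99996350e-01  9.85719435e-04  2.51568431e-03 -5.06983261e-01]
 [ 1.10429099e-03  7.00655857e-01 -7.13498528e-01  1.87717172e-01]
 [-2.46593832e-03  7.13498702e-01  7.00652211e-01 -3.52603488e-01]
 [ 0.00000000e+00  0.00000000e+00  0.00000000e+00  1.00000000e+00]] 400.87744516355946
lamp 0.8 [174.5, 110.1, 278.2, 369.9]
pack 0.57 [279.5, 171.5, 65.4, 73.8]
tab_left 0.72 [335.7, 195.1, 13.4, 24.1]
tab_right 0.59 [280.8, 183.3, 9.5, 31.4]
```

View pics/w1.png

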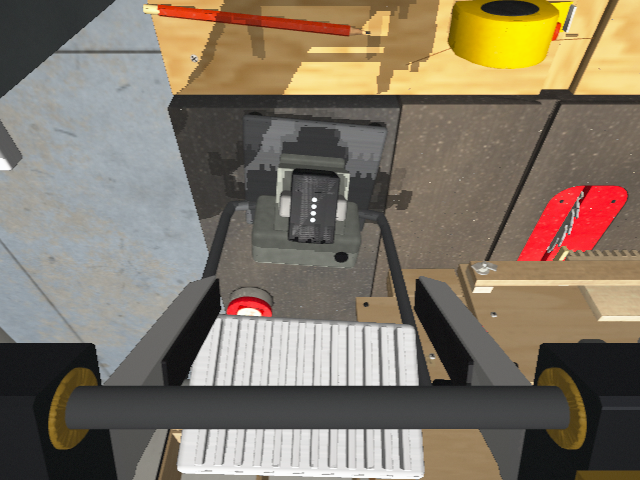

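```bash
python3 - <<'E'
from h import *
import glob
w=pickle.load(open("w1.pkl","rb"))
C=-w["view"][:3,:3].T@w["view"][:3,3]; print("cam",C)
m=np.load(glob.glob("w1_pack*")[0]).astype(float)
t=np.load(glob.glob("w1_tab_left*")[0])|np.load(glob.glob("w1_tab_right*")[0])
m2=np.maximum(m,t)
HB=[box(-31,31,-21,21,51,93),box(-10,10,-30,30,56,88)]
def parts(q):
    L,K,o=lampframe(q); return [b@K.T+o for b in HB]
f=lambda q:-iou(hullmask(w,parts(q)),m2)
for y0 in(-92,-86):
    a=np.array([.504,-.163,np.radians(y0)])
    r=minimize(f,a,method="Nelder-Mead",options=dict(initial_simplex=a+np.array([[0,0,0],[.01,0,0],[0,.01,0],[0,0,.1]])))
    print("wrist",r.x,np.degrees(r.x[2]),r.fun)
a,b=ray(w,(248,113),.008),ray(w,(386,123),.008); print("foot",a,b,np.linalg.norm(a-b),np.degrees(np.arctan2(*(b-a)[1::-1])))
q=r.x
im=w["color"][...,::-1].copy(); S=7; x0,y0=255,100
im=cv2.resize(im[y0:y0+85*2,x0-15:x0+140],None,fx=3.5,fy=3.5,interpolation=cv2.INTER_CUBIC)
def dr(X,c):
    for u in proj(w,X): cv2.circle(im,tuple(int(v) for v in ((u+.5-[x0-15,y0])*3.5)),3,c,-1)
for X,c in zip(parts(q),((0,255,0),(0,0,255))): dr(X,c)
dr(tf(q,box(-75,75,-75,75,0,8)),(255,255,0))
cv2.imwrite("pics/w1c.png",im); print(im.shape)
E
```

```text
cam [0.50590462 0.12055674 0.38226375]
wrist [ 0.49856797 -0.1511693  -1.67278457] -95.84349594195083 -0.9352920982183895
wrist [ 0.49853793 -0.15167595 -1.67361898] -95.89130380196882 -0.9373721131422554
foot [ 0.43722955 -0.08066466  0.008     ] [ 0.57831895 -0.09191467  0.008     ] 0.14153721529427563 -4.558933326294954
(595, 542, 3)
```

View pics/w1c.png

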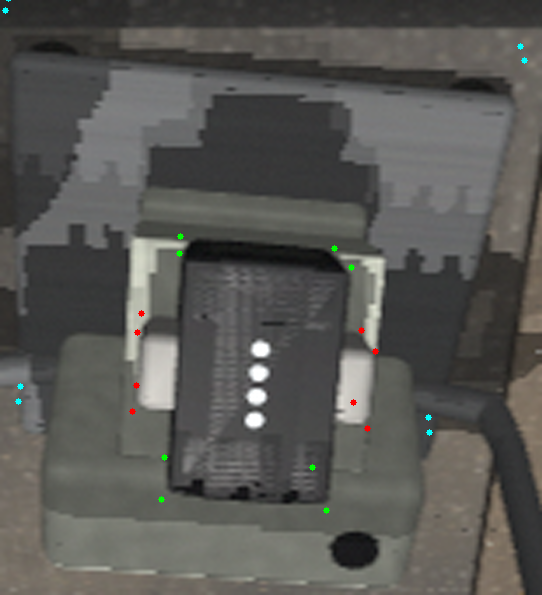

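```bash
python3 - <<'E'
from h import *
from scipy.optimize import least_squares
w=pickle.load(open("w1.pkl","rb"))
uv=np.array([(187,258),(347,265),(330,500),(172,492)])/3.5+[239.5,99.5]
c=np.array([[-31,-1],[-31,1],[31,1],[31,-1]],float)
def res(q):
    L,K,o=lampframe(q); X=np.array([[sx-np.sign(sx)*q[3],sy*(21-q[3]),93] for sx,sy in c])/1000@K.T+o
    foot=tf(q,np.array([[-75,-72,8],[-75,72,8]])/1000.)
    fu=proj(w,foot)-np.array([(248,114),(386,123.5)])
    pads=proj(w,np.array([[10,-30,88],[10,30,88.],])/1000@K.T+o)[:,0]-(np.array([137,371])/3.5+239.5)
    return np.r_[(proj(w,X)-uv).ravel(),fu[:,1],pads]
for sgn in(1,-1):
    c[:,1]*=sgn
    r=least_squares(res,[.502,-.161,-1.63,1]); print(r.x,np.degrees(r.x[2]),r.cost,r.fun.round(1))
E
```

```text
[ 0.50058301 -0.1545512  -1.64632687  1.00822998] -94.3275812883379 70.19821265529744 [-0.7  3.1  0.2  3.9 -0.3  3.6  0.3  3.6 -6.8 -6.5  0.2  0.3]
[ 0.50054434 -0.15346445 -1.64717942 21.33199789] -94.37642891906313 2112.286827341034 [ 20.8  27.  -24.2  25.  -20.7 -20.5  23.7 -18.2  -7.9  -7.4   0.1   0.4]
```

```bash
python3 - <<'E'
from h import *
P=pickle.load(open("P.pkl","rb")); s=P["scene"]
w=pickle.load(open("w1.pkl","rb"))
for n,p,(x0,y0,W,H),k in(("s",s,(320,170,80,100),6),("w",w,(285,160,60,90),6.6)):
    im=cv2.resize(p["color"][y0:y0+H,x0:x0+W,::-1],None,fx=k,fy=k,interpolation=cv2.INTER_CUBIC)
    im=cv2.copyMakeBorder(im,0,600-im.shape[0],0,0,0); globals()["i"+n]=im[:600]
    g=p["color"].astype(int).sum(2)[y0:y0+H,x0:x0+W]>600
    nn,l,st,ce=cv2.connectedComponentsWithStats(g.astype(np.uint8)); print(n,[(st[i,4],(ce[i]+[x0,y0]).round(1)) for i in range(1,nn) if st[i,4]<20])
# overlays with foot-based pose on the scene view
q=[.498,-.162,np.radians(-94.4)]; L,K,o=lampframe(q)
for X,c in((box(-31,31,-21,21,51,93),(0,255,0)),(box(-10,10,-30,30,56,88),(0,0,255))):
    for p,im,off,k in((s,"is",(320,170),6),(w,"iw",(285,160),6.6)):
        for u in proj(p,X@K.T+o): cv2.circle(globals()[im],tuple(int(v) for v in (u+.5-off)*k),3,c,-1)
for u in proj(s,tf(q,box(-75,75,-75,75,0,8))): cv2.circle(globals()["is"],tuple(int(v) for v in (u+.5-[320,170])*6),3,(255,255,0),-1)
im=np.hstack([globals()["is"],globals()["iw"]])[:,:800]; print(im.shape); cv2.imwrite("pics/cmp.png",im)
E
```

```text
s [(np.int32(15), array([322.7, 171.5])), (np.int32(1), array([372., 170.])), (np.int32(2), array([376.5, 170. ])), (np.int32(2), array([381.5, 170. ])), (np.int32(3), array([380.7, 172.7])), (np.int32(3), array([385.7, 172.7])), (np.int32(3), array([390.7, 172.7])), (np.int32(1), array([385., 175.])), (np.int32(3), array([389.7, 176.3])), (np.int32(2), array([360.5, 206. ])), (np.int32(1), array([359., 208.])), (np.int32(1), array([358., 210.])), (np.int32(1), array([357., 212.])), (np.int32(1), array([371., 212.])), (np.int32(1), array([323., 250.])), (np.int32(1), array([336., 255.])), (np.int32(1), array([341., 257.])), (np.int32(1), array([354., 262.])), (np.int32(1), array([322., 265.])), (np.int32(1), array([323., 269.])), (np.int32(1), array([372., 269.]))]
w [(np.int32(16), array([314. , 199.5])), (np.int32(14), array([313.5, 206.3])), (np.int32(17), array([312.9, 212.6])), (np.int32(16), array([312. , 219.5]))]
(600, 800, 3)
```

View pics/cmp.png

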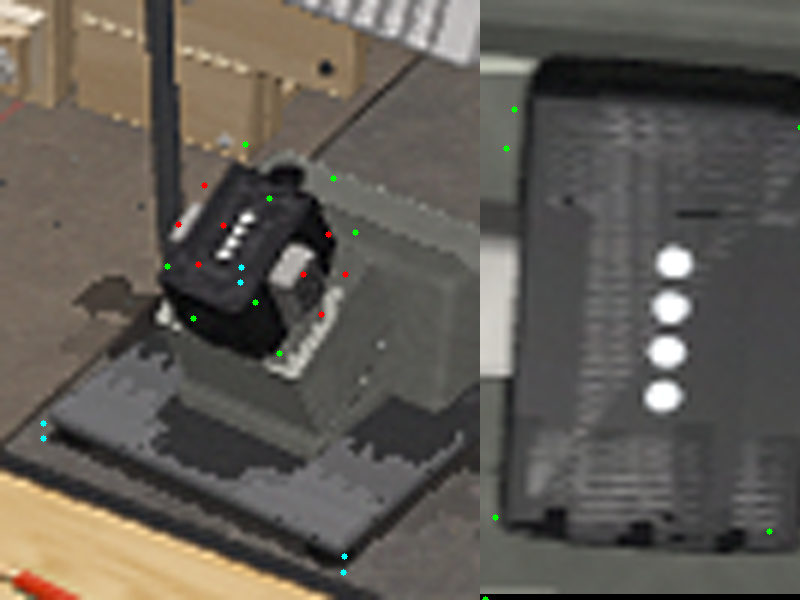

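```bash
python3 - <<'E'
from h import *
P=pickle.load(open("P.pkl","rb")); s=P["scene"]; w=pickle.load(open("w1.pkl","rb"))
def Pm(p): 
    Kc=np.array([[p["fx"],0,p["cx"]],[0,p["fy"],p["cy"]],[0,0,1]]); return Kc@np.diag([1,-1,-1])@p["view"][:3]
# subpixel dots in the scene
roi=s["color"][200:218,350:368].astype(float).sum(2); print(roi.astype(int)[3:15,3:14])
a=np.array([(357,212),(358,210),(359,208),(360.5,206)],float).T; b=np.array([(314,199.5),(313.5,206.3),(312.9,212.6),(312,219.5)]).T
X=cv2.triangulatePoints(Pm(s),Pm(w),a,b); X=(X[:3]/X[3]).T; print(X, X.mean(0))
print("reproj",proj(s,X)-a.T,proj(w,X)-b.T)
q=[.498,-.162,np.radians(-94.4)]; L,K,o=lampframe(q)
print("in pack frame (mm)",((X-o)@K*1000).round(1))
E
```

```text
[[339 218 128 137 136 180 170 139 119 151 158]
 [378 166 125 132 151 172 135 122 173 186 176]
 [241 122 131 136 180 169 146 298 447 217 147]
 [144 119 139 154 192 156 115 705 763 342 139]
 [115 127 150 185 190 131 351 362 145  99 148]
 [125 145 162 137 123 120 765 512 196 148 157]
 [133 160 153 140 143 441 341 135 156 182 197]
 [140 135 123  96 310 765 493 189 202 213 168]
 [163 151 131 204 463 361 162 163 181 192 141]
 [176 159 111 535 765 392 117 159 189 167 145]
 [158 171 147 142 105 151 152 161 164 146 141]
 [201 207 186 143 129 154 163 164 136 145 141]]
[[ 0.5041522  -0.1071144   0.11202474]
 [ 0.50387982 -0.11142457  0.11561399]
 [ 0.50340367 -0.11517552  0.11950587]
 [ 0.50256279 -0.12068953  0.12251063]] [ 0.50349962 -0.113601    0.11741381]
reproj [[-0.00817073  0.00682512]
 [ 0.04591347 -0.04059382]
 [ 0.06471431 -0.06033403]
 [ 0.05818304 -0.05754743]] [[-0.03082213  0.05705398]
 [ 0.16953132 -0.33268318]
 [ 0.23416019 -0.48630645]
 [ 0.20457562 -0.4537323 ]]
in pack frame (mm) [[-17.    1.9  93. ]
 [-11.5   2.   93.9]
 [ -6.2   1.8  95.4]
 [  0.1   1.4  95.2]]
```

```bash
cat >> h.py <<'E'
q=[.498,-.162,np.radians(-94.4)]; L,K,o=lampframe(q); o=o+K@[-.005,.0018,0]; T=tools(K)[1]
E
python3 - <<'E'
from h import *
manip.line_to(o+K[:,2]*(.079+.11),frame=T,vel=.12)
print(manip.get_clock(),(manip.get_tool_pos()-o)@K, manip.get_joint_positions())
p=manip.get_image("wrist"); pickle.dump(p,open("w2.pkl","wb"))
for t in("pack","tab_left","tab_right"):
    for d in manip.silhouettes(p,t): print(t,round(d["conf"],2),d["rect"])
im=p["color"][...,::-1].copy()
for X,c in((box(-31,31,-21,21,51,93),(0,255,0)),(box(-10,10,-30,30,56,88),(0,0,255))):
    for u in proj(p,X@K.T+o): cv2.circle(im,tuple(int(v) for v in u+.5),1,c,-1)
print(proj(p,[o+K@[0,0,.093]]))
im=cv2.resize(im[140:440,200:440],None,fx=2,fy=2,interpolation=cv2.INTER_CUBIC); cv2.imwrite("pics/w2.png",im)
E
```

```text
6.8167 [-0.00036441  0.00028231  0.18962164] [ 0.34055924  0.73732529 -0.96585423  1.90315481  1.00744504  1.39873944
 -1.18021794]
pack 0.71 [272.2, 190.1, 86.5, 100.1]
tab_left 0.76 [343.7, 218.9, 15.7, 36.9]
tab_right 0.8 [270.5, 214.4, 12.4, 37.6]
[[313.97102017 248.68696412]]
```

View pics/w2.png

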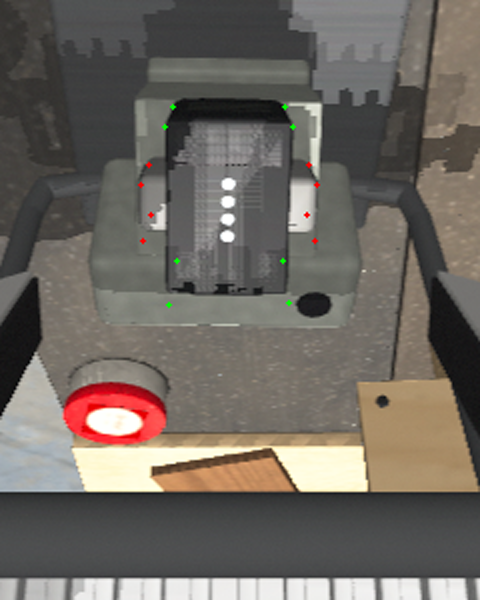

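```bash
echo 'o=o+K@[-.0025,0,0]' >> h.py
python3 - <<'E'
from h import *
F0=manip.get_wrist_force()
def st(n): print(n,round(manip.get_clock(),2),"F pack",(K.T@(np.array(manip.get_wrist_force())-F0)).round(1),"raw",np.round(manip.get_wrist_torque(),2),"op",round(manip.get_opening()*94,1),"gf",round(manip.get_gripper_force(),1),"tcp",((manip.get_tool_pos()-o)@K*1000).round(1))
st("pre")
manip.line_to(o+K[:,2]*.081,frame=T,vel=.06); st("at")
manip.command_gripper(.70,10); st("70")
p=manip.get_image("wrist"); cv2.imwrite("pics/w3.png",p["color"][140:440,160:480][...,::-1])
manip.command_gripper(.60,15); st("60")
E
```

```text
pre 7.02 F pack [0. 0. 0.] raw [ 0.4  -0.13 -0.  ] op 94.2 gf 0.0 tcp [  2.4   0.3 189.8]
at 8.97 F pack [-0.3  0.5  1.1] raw [ 0.45 -0.17  0.  ] op 94.0 gf 0.0 tcp [-0.1  0.2 81.3]
70 9.6 F pack [-0.6  0.1  0.1] raw [ 0.43 -0.05 -0.02] op 66.0 gf 0.0 tcp [-0.  0. 81.]
60 10.04 F pack [-0.1 -0.9  1.4] raw [ 0.45  0.23 -0.22] op 56.3 gf 6.7 tcp [ 0.1 -0.2 81. ]
```

View pics/w3.png

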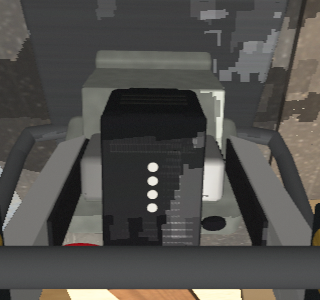

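```bash
python3 - <<'E'
from h import *
F0=np.array(manip.get_wrist_force())
def st(n):
    f=(K.T@(np.array(manip.get_wrist_force())-F0)).round(1)
    print(n,round(manip.get_clock(),2),"F",f,"op",round(manip.get_opening()*94,1),"gf",round(manip.get_gripper_force(),1),"tcp",((manip.get_tool_pos()-o)@K*1000).round(1)); return f
manip.command_gripper(.40,35); st("sq")
manip.hold(.1); f=st("held")
z=.081
if abs(f[2])>4:
    z+=.001; manip.line_to(o+K[:,2]*z,frame=T,vel=.02); f=st("ease")
for i in range(5):
    z+=.002; manip.line_to(o+K[:,2]*z,frame=T,vel=.02); f=st("tug")
    if abs(f[2])>18: break
E
```

```text
sq 10.38 F [-0.6 -2.5  5.5] op 46.5 gf 34.7 tcp [ 0.  -0.6 81.4]
held 10.47 F [ 1.1 -2.6  4.9] op 46.7 gf 34.7 tcp [ 0.  -0.6 81.4]
ease 10.72 F [-1.1 -2.1 -1.1] op 46.7 gf 34.6 tcp [ 0.  -0.5 81.6]
tug 10.97 F [-0.9 -1.8 -3.8] op 46.3 gf 34.6 tcp [ 0.1 -0.5 83.7]
tug 11.22 F [-0.5 -3.  -3.8] op 46.2 gf 34.6 tcp [ 0.1 -0.4 85.9]
tug 11.47 F [-0.4 -3.3 -2.8] op 46.7 gf 34.6 tcp [ 0.  -0.3 88.1]
tug 11.72 F [-0.5 -3.7 -2.9] op 46.7 gf 34.7 tcp [ 0.  -0.2 90.1]
tug 11.97 F [-0.7 -4.1 -3.5] op 45.9 gf 34.7 tcp [ 0.  -0.2 92.1]
```

```bash
python3 - <<'E'
from h import *
def st(n):
    print(n,round(manip.get_clock(),2),"F",(K.T@np.array(manip.get_wrist_force())).round(1),"op",round(manip.get_opening()*94,1),"gf",round(manip.get_gripper_force(),1),"tcp",((manip.get_tool_pos()-o)@K*1000).round(1))
for z in(.11,.135,.2):
    manip.line_to(o+K[:,2]*z,frame=T,vel=.05 if z<.15 else .1); st(z)
p=manip.get_image("wrist"); pickle.dump(p,open("w4.pkl","wb")); a=p["color"][140:440,160:480]
s=manip.get_image("scene"); b=s["color"][120:420,200:520]
t=manip.get_image("top")
cv2.imwrite("pics/w4.png",np.hstack([a,b])[...,::-1])
C=[]
M=[(p,manip.silhouettes(p,"charger")) for p in(s,t)]
for p_,m in M: print([(x["conf"],x["rect"]) for x in m])
E
```

```text
0.11 12.48 F [ 0.2 -5.2  0.1] op 46.3 gf 34.7 tcp [-1.000e-01  3.000e-01  1.109e+02]
0.135 13.13 F [-1.4 -0.  -3.6] op 46.5 gf 34.6 tcp [ -0.2   0.6 135.4]
0.2 13.93 F [-1.2  0.2 -2.6] op 46.4 gf 34.6 tcp [  0.3  -0.2 199.7]
[(0.79, [260.2, 281.2, 75.3, 69.5])]
[(0.78, [201.1, 208.0, 54.8, 56.8])]
```

View pics/w4.png

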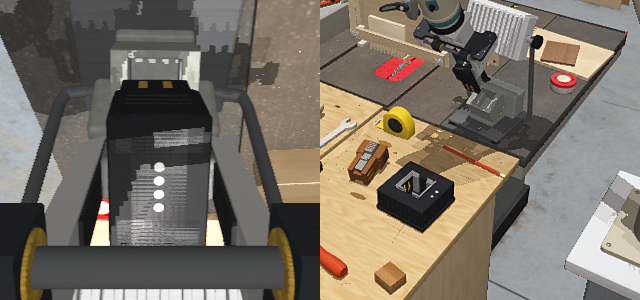

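```bash
cat >> h.py <<'E'
def down(yaw): return Ro.from_euler("z",yaw).as_matrix()@np.diag([1,-1,-1.])
E
python3 - <<'E'
from h import *
w=pickle.load(open("w4.pkl","rb")); tp=np.array(manip.get_tool_pos()); R=np.array(manip.get_eef_rot())
Rc=w["view"][:3,:3].T; c=-Rc@w["view"][:3,3]
A=R.T@Rc; b=R.T@(c-tp); pickle.dump((A,b),open("hand.pkl","wb")); print("cam in tool",A.round(3),b.round(3))
# tool down, yaw: y=90 solution
T2=down(np.radians(90-2.9))
def view(pos):
    Rw=T2@A; cc=pos+T2@b; V=np.eye(4); V[:3,:3]=Rw.T; V[:3,3]=-Rw.T@cc; return dict(w,view=V)
f=lambda xy:np.sum((proj(view(np.array([xy[0],xy[1],.30])),[[.4774,.1936,.06]])[0]-[313,130])**2)
r=minimize(f,[.47,.19],method="Nelder-Mead"); print(r.x,r.fun,"pack px",proj(view(np.array([*r.x,.30])),np.array([[*r.x,.221],[*r.x,.314]])))
print(manip.inverse_kinematics([*r.x,.30],T2), manip.inverse_kinematics([.4774,.1936,.3],T2))
np.save("vxy.npy",r.x)
E
```

```text
cam in tool [[-0.     0.963  0.269]
 [ 1.     0.001 -0.001]
 [-0.001  0.269 -0.963]] [ 0.079  0.001 -0.161]
[0.47549725 0.11880534] 3.741802120339661e-05 pack px [[314.22064929 255.85463589]
 [312.97287183 327.64990397]]
[ 0.41960368  0.47590024 -1.05693693  1.82849492  0.46155459  1.11040949
 -0.85354198] [ 0.3291779   0.6046588  -1.23859181  1.76618358  0.60869189  1.2221845
 -1.12889591]
```

```bash
python3 - <<'E'
from h import *
x=np.load("vxy.npy"); T2=down(np.radians(90-2.9))
manip.line_to([*x,.30],frame=T2,vel=.15)
print(manip.get_clock(),manip.get_tool_pos(),manip.get_gripper_force())
p=manip.get_image("wrist"); pickle.dump(p,open("w5.pkl","wb"))
d=manip.silhouettes(p,"charger"); print([(i["conf"],i["rect"]) for i in d])
r=[int(v) for v in d[0]["rect"]]; x0,y0=max(r[0]-15,0),max(r[1]-10,0); k=3.5
im=cv2.resize(p["color"][y0:y0+170,x0:x0+220,::-1],None,fx=k,fy=k,interpolation=cv2.INTER_CUBIC)
for z,c,h in((.058,(0,255,0),(62,60)),(.064,(0,0,255),(24.5,21.5))):
    X=tf([.4774,.1936,-.05],np.array([[a*h[0],b*h[1],0] for a in(-1,1) for b in(-1,1)])/1000.)+[0,0,z]
    for u in proj(p,X): cv2.circle(im,tuple(int(v) for v in (u+.5-[x0,y0])*k),3,c,-1)
print(x0,y0); cv2.imwrite("pics/w5.png",im)
E
```

```text
15.7 [0.4753546  0.11833407 0.29964115] 34.57623839378357
[(0.6, [252.7, 63.1, 128.5, 124.6])]
237 53
```

View pics/w5.png

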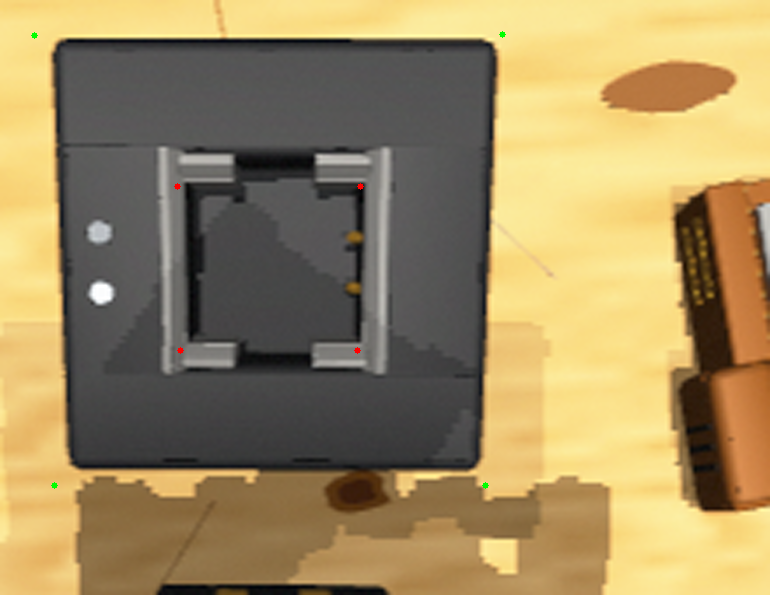

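```bash
python3 - <<'E'
from h import *
p=pickle.load(open("w5.pkl","rb"))
T2=np.array(manip.get_eef_rot()); tp=np.array(manip.get_tool_pos())
# pack axes in tool: pack x=-tool x, y=+tool y, z=-tool z ; nominal: TCP at pack (0,0,79)
Kp=T2@np.diag([-1,1,-1.]); 
x0,y0,k=255,205,5
im=cv2.resize(p["color"][y0:y0+120,x0:x0+120,::-1],None,fx=k,fy=k,interpolation=cv2.INTER_CUBIC)
for X,c in((box(-31,31,-21,21,51,93),(0,255,0)),(box(-23,23,-20,20,0,51),(0,0,255)),(box(0,0,0,0,93,93),(255,255,0))):
    X=(X-[0,0,.079])@Kp.T+tp
    for u in proj(p,X): cv2.circle(im,tuple(int(v) for v in (u+.5-[x0,y0])*k),3,c,-1)
    print(proj(p,X).round(1).tolist())
g=(p["color"].astype(int).sum(2)>600)[205:330,290:340]
n,l,st,ce=cv2.connectedComponentsWithStats(g.astype(np.uint8)); print([(st[i,4],(ce[i]+[290,205]).round(1)) for i in range(1,n) if st[i,4]>4])
cv2.imwrite("pics/w5p.png",im)
E
```

```text
[[270.1, 228.4], [257.9, 255.5], [356.9, 228.4], [367.4, 255.5], [273.9, 342.6], [263.7, 394.2], [353.7, 342.6], [362.5, 394.2]]
[[281.5, 220.4], [272.7, 244.2], [346.8, 220.4], [354.4, 244.2], [283.2, 290.1], [275.3, 328.9], [345.4, 290.1], [352.2, 328.9]]
[[312.9, 328.4], [312.9, 328.4], [312.9, 328.4], [312.9, 328.4], [312.9, 328.4], [312.9, 328.4], [312.9, 328.4], [312.9, 328.4]]
[]
```

View pics/w5p.png

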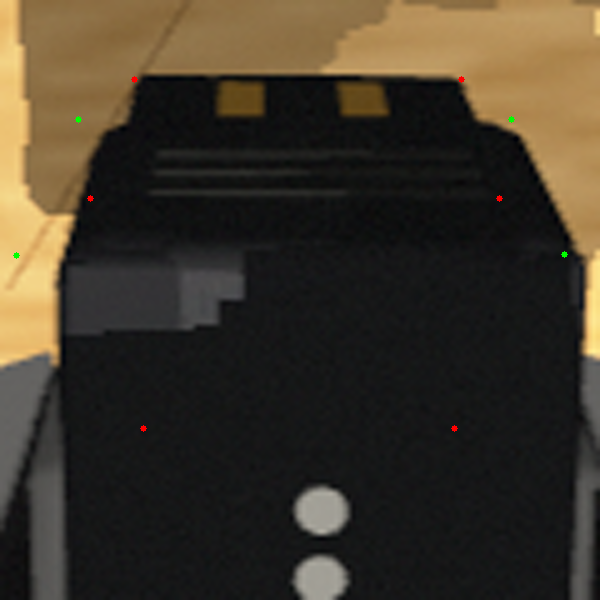

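```bash
cat >> h.py <<'E'
def Rtool(yaw,a=-.027): return down(yaw)@Ro.from_euler("x",a).as_matrix()
def fitch(p,m,q0=(.4785,.195,-.05)):
    q0=np.array([*q0,59.,57.])  # x,y,yaw,half sizes of the top
    def f(q):
        B=np.r_[box(-q[3]-2.5,q[3]+2.5,-q[4]-2.5,q[4]+2.5,0,10),box(-q[3],q[3],-q[4],q[4],50,58)]
        return -iou(hullmask(p,[tf(q,B)]),m)
    S=q0+np.vstack([np.zeros(5),np.diag([.006,.006,.06,2,2])])
    return minimize(f,q0,method="Nelder-Mead",options=dict(initial_simplex=S,maxiter=250))
E
python3 - <<'E'
from h import *
YAW=np.pi-.05
p=pickle.load(open("w5.pkl","rb"))
manip.move_pose([.55,.195,.30],Rtool(YAW))
tp=np.array(manip.get_tool_pos()); R=np.array(manip.get_eef_rot())
print(manip.get_clock(),tp,R.round(3).tolist(),manip.get_gripper_force(),manip.get_joint_positions())
p6=manip.get_image("wrist"); pickle.dump((p6,tp,R),open("w6.pkl","wb")); cv2.imwrite("pics/w6.png",p6["color"][...,::-1])
d6=manip.silhouettes(p6,"charger"); print([(i["conf"],i["rect"]) for i in d6])
try:
    d5=manip.silhouettes(p,"charger"); r=fitch(p,d5[0]["mask"].astype(float)); print("w5",r.x,r.fun)
except Exception as e: print(e)
r=fitch(p6,d6[0]["mask"].astype(float)); print("w6",r.x,r.fun)
E
```

```text
17.1083 [0.54987552 0.1947184  0.29982746] [[-0.999, 0.051, 0.001], [0.051, 0.998, 0.027], [0.0, 0.027, -1.0]] 34.57705736160278 [ 0.31077016  0.71958896 -1.23985478  1.59916087  0.68286352  1.30997863
  0.49732267]
[(0.96, [243.0, 65.8, 126.9, 129.0])]
w5 [ 4.78710660e-01  1.95599969e-01 -5.07511261e-02  5.87132764e+01
  5.70418222e+01] -0.9888587279011181
w6 [ 4.78933680e-01  1.94606707e-01 -4.91360712e-02  5.94818247e+01
  5.73834142e+01] -0.9891500666711808
```

```bash
cat >> h.py <<'E'
YAW=np.pi-.05; CH=np.array([.4789,.1946,.014]); OFF=np.array([.0007,.00025,.079])
def tcp_for(h,dx=0,dy=0,R=None):  # TCP so that the pack's end is h above the well floor
    R=Rtool(YAW) if R is None else R
    return CH+[dx,dy,h]-R@OFF
E
python3 - <<'E'
from h import *
R=Rtool(YAW)
manip.line_to(tcp_for(.10),frame=R,vel=.15)
manip.line_to(tcp_for(.058),frame=R,vel=.08); manip.hold(.2)
F0=np.array(manip.get_wrist_force()); print(manip.get_clock(),F0,manip.get_tool_pos()-tcp_for(.058))
h=.058
while h>.020:
    h-=.003; manip.line_to(tcp_for(h),frame=R,vel=.025)
    F=np.array(manip.get_wrist_force())-F0; z=manip.get_tool_pos()-tcp_for(0)
    print(round(manip.get_clock(),2),round(h*1000,1),(z*1000).round(1),F.round(1),np.round(manip.get_wrist_torque(),2))
    if abs(F[2])>12 or np.hypot(*F[:2])>12: break
E
```

```text
19.1417 [-0.02257181 -0.22648034 -2.51497257] [0.00026401 0.00023363 0.00043938]
19.41 55.0 [-0.  -0.1 54.9] [ 0.2 -0.3 -0.5] [-0.01 -0.16 -0.01]
19.68 52.0 [-0.1 -0.1 51.8] [ 0.1  0.1 -0.4] [ 0.03 -0.14 -0.01]
19.94 49.0 [-0.1 -0.1 48.8] [-0.5  1.2 -0.9] [-0.01 -0.09 -0.03]
20.21 46.0 [-0.1 -0.1 45.8] [-0.1  0.8 -0.6] [ 0.01 -0.16  0.02]
20.48 43.0 [ 0.1  0.3 43.1] [0.3 0.4 1.6] [ 0.17 -0.2   0.12]
20.74 40.0 [-0.6 -0.4 41.4] [-4.7 -2.5 15.8] [-0.93  0.87 -0.03]
```

```bash
cat > ins.py <<'E'
from h import *
import sys
def insert(h,dx,dy,R,F0,hmin,stop=12,step=.002,tries=4):
    while h>hmin:
        h-=step; manip.line_to(tcp_for(h,dx,dy,R),frame=R,vel=.025)
        F=np.array(manip.get_wrist_force())-F0; z=manip.get_tool_pos()-tcp_for(0,0,0,R)
        print(round(manip.get_clock(),2),round(h*1000,1),(z*1000).round(1),F.round(1),np.round(manip.get_wrist_torque(),2),round(dx*1e3,1),round(dy*1e3,1))
        if np.linalg.norm(F)>stop:
            if tries==0 or z[2]<.004: return h,dx,dy
            tries-=1
            h=z[2]+.002; manip.line_to(tcp_for(h,dx,dy,R),frame=R,vel=.03)
            u=F[:2]/max(np.hypot(*F[:2]),3); dx+=.001*u[0]; dy+=.001*u[1]
            manip.line_to(tcp_for(h,dx,dy,R),frame=R,vel=.03)
    return h,dx,dy
E
python3 - <<'E'
from ins import *
R=Rtool(YAW); F0=np.array([0,-.2,-2.5])
manip.line_to(tcp_for(.044),frame=R,vel=.04)
manip.line_to(tcp_for(.044,-.001,-.0005),frame=R,vel=.04)
print(insert(.044,-.001,-.0005,R,F0,.012,tries=3))
E
```

```text
21.49 42.0 [-0.9 -0.3 42. ] [ 0.4  0.3 -0. ] [ 0.08 -0.2   0.04] -1.0 -0.5
21.74 40.0 [-1.4 -0.4 39.9] [-1.8  1.1  0.4] [ 0.14  0.17 -0.03] -1.0 -0.5
21.99 38.0 [-1.3 -0.5 37.6] [-1.7  0.2 -1.8] [0.26 0.24 0.  ] -1.0 -0.5
22.24 36.0 [-1.2 -0.5 35.7] [-0.9  0.4 -2.1] [ 0.28  0.32 -0.05] -1.0 -0.5
22.49 34.0 [-1.2 -0.4 33.8] [-2.2  1.2 -2.1] [0.37 0.43 0.06] -1.0 -0.5
22.74 32.0 [-1.1 -0.4 31.9] [-1.3  1.5 -1.6] [0.36 0.5  0.02] -1.0 -0.5
22.99 30.0 [-1.2 -0.4 29.8] [-3.2  1.9 -1.6] [0.45 0.67 0.08] -1.0 -0.5
23.24 28.0 [-1.3 -0.4 27.8] [-3.   1.9 -1.8] [ 0.54  0.83 -0.01] -1.0 -0.5
23.49 26.0 [-1.2 -0.4 25.8] [-3.1  2.6 -0.8] [0.59 1.02 0.  ] -1.0 -0.5
23.74 24.0 [-1.3 -0.4 23.7] [-3.8  3.1 -1.9] [0.66 1.21 0.01] -1.0 -0.5
23.99 22.0 [-1.2 -0.4 21.8] [-4.2  2.9 -0.5] [0.65 1.17 0.02] -1.0 -0.5
24.24 20.0 [-0.9 -0.5 19.8] [-3.7  2.1 -2.5] [ 0.63  1.01 -0.04] -1.0 -0.5
24.49 18.0 [-0.9 -0.5 17.9] [-3.6  2.4 -2.9] [ 0.69  0.93 -0.03] -1.0 -0.5
24.74 16.0 [-0.9 -0.4 15.9] [-3.2  3.1 -1.8] [ 0.69  0.91 -0.04] -1.0 -0.5
24.99 14.0 [-1.  -0.4 13.8] [-2.7  2.3 -2.3] [0.75 0.88 0.03] -1.0 -0.5
25.24 12.0 [-1.  -0.4 11.8] [-4.4  2.7 -3.3] [ 0.82  0.84 -0.06] -1.0 -0.5
(0.011999999999999972, -0.001, -0.0005)
```

```bash
python3 - <<'E'
from h import *
R=Rtool(YAW); F0=np.array([0,-.2,-2.5]); h=.012
while h>-.006:
    h-=.002 if h>.005 else .0007
    manip.line_to(tcp_for(h,-.001,-.0005),frame=R,vel=.02)
    F=np.array(manip.get_wrist_force())-F0; z=manip.get_tool_pos()-tcp_for(0)
    print(round(manip.get_clock(),2),round(h*1000,1),(z*1000).round(1),F.round(1),np.round(manip.get_wrist_torque(),2))
    if F[2]>13: break
E
```

```text
25.49 10.0 [-1.  -0.3  9.9] [-3.4  3.1 -1.2] [ 0.91  0.97 -0.02]
25.74 8.0 [-1.  -0.3  7.9] [-3.2  3.4 -1.3] [ 0.93  0.89 -0.04]
25.99 6.0 [-1.  -0.3  5.9] [-3.5  4.2 -1.2] [0.96 0.91 0.  ]
26.24 4.0 [-1.  -0.2  4. ] [-3.3  4.2 -0.2] [ 0.93  0.99 -0.02]
26.49 3.3 [-1.1 -0.2  3.4] [-4.7  3.   1.2] [0.89 0.99 0.05]
26.74 2.6 [-1.  -0.2  2.8] [-4.1  3.7  2.5] [0.86 1.09 0.05]
26.99 1.9 [-1.1 -0.2  2.1] [-4.3  3.   1.3] [0.87 1.06 0.01]
27.24 1.2 [-1.1 -0.2  1.4] [-4.   3.5  2.3] [0.86 1.09 0.  ]
27.49 0.5 [-1.  -0.1  0.8] [-3.1  3.4  1.6] [0.82 1.1  0.01]
27.74 -0.2 [-1.1 -0.1  0.1] [-4.2  3.   1.2] [0.86 1.08 0.03]
27.99 -0.9 [-1.1 -0.1 -0.6] [-5.1  3.   1.8] [ 0.84  1.1  -0.02]
28.24 -1.6 [-1.1 -0.1 -1.2] [-5.   2.2  3.3] [0.81 1.26 0.05]
28.49 -2.3 [-1.2  0.  -1.3] [-6.2  2.1  9.5] [0.45 1.43 0.04]
28.74 -3.0 [-1.3  0.1 -1.4] [-7.5  1.2 13.7] [0.18 1.71 0.03]
```

```bash
python3 - <<'E'
from h import *
R=Rtool(YAW); F0=np.array([0,-.2,-2.5])
def st(n): print(n,round(manip.get_clock(),2),(np.array(manip.get_wrist_force())-F0).round(1),round(manip.get_opening()*94,1),((manip.get_tool_pos()-tcp_for(0))*1000).round(1))
manip.line_to(tcp_for(-.0023,-.001,-.0005),frame=R,vel=.02); st("ease")
manip.command_gripper(.56,20); st("56")
manip.command_gripper(.85); st("open")
p=manip.get_tool_pos(); manip.line_to([p[0],p[1],p[2]+.11],vel=.08); st("up")
manip.move_pose([.55,.195,.30],Rtool(YAW,0)); manip.hold(.2)
w=manip.get_image("wrist"); s=manip.get_image("scene"); t=manip.get_image("top")
for n,i in zip("wst",(w,s,t)): cv2.imwrite(f"pics/end_{n}.png",i["color"][...,::-1])
pickle.dump((w,s,t),open("end.pkl","wb"))
# expected pack silhouette, home in the well, vs the networks
H=[box(-31,31,-21,21,51,93),box(-10,10,-30,30,56,88)]
for n,i in zip("wst",(w,s,t)):
    for d in manip.silhouettes(i,"pack"):
        m=d["mask"].astype(float); print(n,round(d["conf"],2),d["rect"],end=" ")
        print({dz:round(iou(hullmask(i,[tf([.4779,.1942,-.05],b)+[0,0,.014+dz/1000] for b in H]),m),3) for dz in(-4,0,3,6,10)})
print(manip.get_clock())
E
```

```text
ease 28.99 [-5.4  3.5  7.6] 46.6 [-1.2 -0.  -1.3]
56 29.32 [-6.4  1.4  6.9] 52.8 [-1.1 -0.5 -1.5]
open 29.94 [-1.1 -0.   2.3] 80.1 [-0.7 -0.8 -2.3]
up 31.47 [ 0.5 -0.1  2.1] 79.8 [ -0.9  -1.  107.2]
w 0.78 [276.7, 94.2, 69.6, 77.7] {-4: np.float64(0.916), 0: np.float64(0.917), 3: np.float64(0.916), 6: np.float64(0.914), 10: np.float64(0.908)}
w 0.64 [247.6, 239.9, 91.4, 70.9] {-4: np.float64(0.0), 0: np.float64(0.0), 3: np.float64(0.0), 6: np.float64(0.0), 10: np.float64(0.0)}
s 0.86 [229.2, 258.9, 42.8, 43.7] {-4: np.float64(0.0), 0: np.float64(0.0), 3: np.float64(0.0), 6: np.float64(0.0), 10: np.float64(0.0)}
s 0.72 [279.7, 277.5, 37.2, 38.2] {-4: np.float64(0.857), 0: np.float64(0.828), 3: np.float64(0.786), 6: np.float64(0.735), 10: np.float64(0.667)}
t 0.88 [235.1, 174.1, 37.3, 25.2] {-4: np.float64(0.0), 0: np.float64(0.0), 3: np.float64(0.0), 6: np.float64(0.0), 10: np.float64(0.0)}
t 0.81 [216.0, 216.2, 20.7, 31.4] {-4: np.float64(0.871), 0: np.float64(0.845), 3: np.float64(0.818), 6: np.float64(0.791), 10: np.float64(0.754)}
32.525
```

```bash
python3 - <<'E'
from h import *
R=Rtool(YAW,0); x,y=.4779,.194
manip.command_gripper(0,10)
manip.line_to([x,y,.16],frame=R,vel=.15); manip.line_to([x,y,.134],vel=.06); manip.hold(.1); F0=np.array(manip.get_wrist_force())
z=.134
while z>.112:
    z-=.001; manip.line_to([x,y,z],vel=.03); F=np.array(manip.get_wrist_force())-F0
    if F[2]>2: print(round(manip.get_clock(),2),np.round(manip.get_tool_pos(),4),F.round(1))
    if F[2]>12: break
print(z,manip.get_clock())
manip.line_to([x,y,.20],vel=.1); manip.hold(.2)
print(manip.get_clock(),np.array(manip.get_wrist_force()).round(1))
E
```

```text
37.65 [0.4781 0.1946 0.1263] [-0.  -0.2  2.5]
37.9 [0.4781 0.1956 0.1261] [-1.1 -0.   9.9]
38.15 [0.4782 0.1957 0.126 ] [-2.3 -2.1 17.4]
0.124 38.15
39.2583 [ 0.6 -0.8  2.1]
```

```bash
python3 -c "
from bench import manip
print(manip.job_done())"
```

```text
the job is handed in; nothing more can be done
None
```

The pack is out of the lamp and upright in the charger. A final press found its top at about 107 mm against a hard stop, which is the fully-home height. I've let go and handed the job in at about 39 s, but got no verdict back, and I didn't check the lamp or the tools for movement afterwards.

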